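# Demould a cured specimen mount

## Task

The green resin mount in the casting mould has cured: swing the mould's cover all the way open, press the ejector lever fully down so that the mount rises, lift the mount out and set it gently, same way up, in the empty compartment of the specimen tray. Then bring the ejector lever fully back up and swing the cover shut over the cavity, ready for the next casting. Leave the other mounts and everything else on the bench where they are.

Things in the scene. Friction and masses are not known exactly. Their poses are not given: they have to be found in the camera images.
- mould: Casting mould, fixed: dark base plate 106 (x) x 160 (y) x 14 mm carrying an aluminium block 84 x 84 mm, whose flat top (rim) is 61 mm above the bench. Origin on the bench under the cavity's centre. Cavity: upright round bore, 42 mm; its floor, the ejector plate, is 32 mm above the bench when down, 50 when up. Cover hinge on the mould's +y side, ejector lever on its -y side.
- swing_cover (a joint): Cover, rad: 0 = shut over the cavity, 1.95 = fully open at its stop. Turns level about the upright hinge pillar; opening carries the knob (58 mm from the axis) from above the cavity towards the mould's -x and then +y side, clockwise from above. About 1.5 N at the knob moves it; stays where left. Disc 66 mm across, 7 mm thick, underside 2 mm above the rim.
- cover_knob (a point): Middle of the grip of the cover's black round knob, 20 mm in diameter, 86 mm above the bench; the grip reaches from 8 mm below this point to 9 mm above it; the disc's top lies 16 mm below it. Turns with the cover.
- cover_pivot (a point): Point on the upright axis of the cover's hinge, at the height of cover_knob; mould x 0, y +58 mm.
- ejector_lever (a joint): Ejector lever of the mould, in rad: 0 = lever up, ejector plate down; 0.63 = lever fully down against its stop, ejector plate raised by 18 mm (in proportion between). About 2.5 N at the ball moves it; it stays where it is left.
- lever_ball (a point): Centre of the black ball, 22 mm in diameter, on the end of the ejector lever, a thin rod in the mould's y-z plane pivoted at mould (0, -56, 46) mm. The ball is 88 mm from the pivot: at mould (0, -135, 84) mm when up (0.45 rad above level), (0, -143, 30) mm when fully down (0.18 rad below level).
- mount: Green cast resin disc, 40 mm in diameter, 26 mm high, a steel and brass clip showing in its top face, 35 to 70 g. Origin at the centre of its underside, z up through its top. Starts in the cavity on the ejector plate, 1 mm of play all round, top 3 mm below the rim; with the lever fully down it stands 15 mm out of the cavity.
- tray: White specimen tray, fixed: 64 (x) x 156 (y) x 12 mm, walls and floor 3 mm, three compartments in a row along its y, each 58 (x) x 48 (y) mm. Origin on the bench under its centre. The middle and -y compartments hold older mounts; the one at the +y end is empty.
- tray_free (a point): Centre of the floor of the tray's empty compartment, 3 mm above the bench, 51 mm from the tray's centre towards its +y; axes as the tray's.
- old_mount_a: Black older mount in the tray's middle compartment, same size as the green one: leave it alone.
- old_mount_b: Dark red older mount in the tray's compartment at the -y end, same size: leave it alone.
- amber_bottle: Brown bottle with black cap, 54 mm wide, 112 mm high, bystander.
- wash_bottle: White wash bottle with blue cap and bent spout, 60 x 106 x 181 mm, bystander.
- beaker: Small glass beaker, 52 mm wide, 66 mm high, bystander.
- oil_bottle: Small brown dropper bottle, 26 mm wide, 52 mm high, bystander.
- forceps: Steel forceps 131 mm long, lying on the bench, bystander.
- bench_log: Dark red book 106 x 150 x 16 mm, bystander.
- slide_box: Flat green box 99 x 172 x 25 mm, bystander.
- marker: White and blue felt marker, 128 mm long, lying on the book, bystander.
Mind the look-alikes: they are no part of the job. There is more than one size of the tray; the job needs the larger.

How it is judged:
On the way, in this order (a step that is already met when the one before it is completed fails the run):
1. the cover is swung open (more than 1.5 rad) (value of joint swing_cover above 1.5 rad), for 0.2 s.
2. the ejector lever is fully down (more than 0.55 rad) and the mount is raised in the cavity (value of joint ejector_lever above 0.55 rad and z of mount in the frame of mould above 0.046 m and horizontal distance between mount and mould below 0.005 m), for 0.2 s.
3. the gripper holds the mount clear above the mould's rim (height (world z) of mount above 0.063 m and contact force between the fingers and mount above 0.3 N), for 0.1 s.
4. the mount lies flat, same way up and released, in the tray's empty compartment (horizontal distance between mount and tray_free below 0.014 m and z of mount in the frame of tray_free below 0.004 m and angle between mount's own z axis and vertical below 0.1 rad and contact force between the fingers and mount below 0.1 N), for 0.2 s.
At the end, for the whole second after the job is handed in: The green mount lies at rest, flat (within 0.1 rad) and same way up on the floor of the tray's empty compartment (within 14 mm of its centre); the ejector lever is back up (below 0.08 rad) and the cover is shut (below 0.1 rad) (horizontal distance between mount and tray_free below 0.014 m and z of mount in the frame of tray_free below 0.004 m and angle between mount's own z axis and vertical below 0.1 rad and linear speed of mount below 0.02 m/s and value of joint ejector_lever below 0.08 rad and value of joint swing_cover below 0.1 rad); the robot touches nothing.
It fails at once if the mount is dropped (falls freely by more than about 1 cm) (contact force between anything else and mount below 0.05 N and linear speed of mount above 0.45 m/s).
It fails at once if an older mount is moved by more than 15 mm (distance of any of old_mount_a, old_mount_b from where it was at the start of the episode above 0.015 m).
It fails at once if another thing on the bench is moved by more than 30 mm (distance of any of amber_bottle, wash_bottle, beaker, oil_bottle, forceps, bench_log, slide_box, marker from where it was at the start of the episode above 0.03 m).
It also fails if it takes over 67 s, if anything falls off the work surface, if the arm or the gripper's body presses on something with over 40 N, if the wrist force passes 120 N, or if a joint passes its speed limit or range.

## Robot

A 6-joint arm with a two-finger parallel gripper is mounted at the origin on a cart in front of the work surface, level with it; the furniture and walls round the work are solid. World frame = base frame: x ahead of the robot, y to its left, z up, the work surface at z = 0. Lengths are in m, angles in rad, forces in N, time in s.
With the tool pointing down it reaches from about 0.35 to 0.975 m from the base axis. Payload 17.4 kg.
Tool frame: the origin (TCP) lies midway between the tips of the shut fingers; the grasp point (between the pads) lies 19 mm behind it; z points along the fingers, y is the line along which they close (so a half turn about z gives the same grasp; the last joint's range is limited). The gripper opens to 85 mm and grips with 20 to 120 N. Pads are 22 mm wide; open, the fingers measure 114 mm over their backs; the gripper's body (76 mm by 85 mm) begins 54 mm behind the grasp point. The pads swing forward as they close: fully open they stand 13 mm farther back than shut.
Start: joints at [1.151, 0.116, 1.442, -0, 1.584, -0.038], TCP at [0.252, 0.626, 0.231] pointing down, gripper open.
Joint ranges: [-2.83, 2.83], [-0.83, 2.19], [0.07, 2.5], [-1.14, 4.28], [0.01, 3], [-2.97, 2.97]. Speed limits (rad/s): [1.89, 1.89, 2.22, 3.14, 3.14, 3.14].

## Interface

Orientations are given as a unit quaternion [w, x, y, z].
In Python, from cell import manip gives the robot as it stands.
- The arm moves only by the shell command python3 -m creep 'ROWS' [FORCE]. ROWS is JSON, a list of rows, each a list of 7 numbers: the shift along the tool's x, y, z scaled (see below), then the turn, a rotation vector about the tool's x, y, z scaled (see below), then the opening, from 0 (shut) to 1 (fully open). In form: [[tx, ty, tz, ax, ay, az, fingers], ...]. A call has 1 to 8 rows; each row is the pose to reach, as a shift and turn from the pose commanded when the call began, along the tool's axes at that moment, turning the shorter way round; what a row does not reach only later rows make up. The controller multiplies each number of a shift by 0.15 m and each number of a turn by 2 pi rad. A row lasts 1/8 s, in which the tool goes at most 62.5 mm and 10.7 degrees, less where a joint would pass 70% of its speed; a pose out of reach is approached as far as the arm can. A call with a number of a shift or a turn outside -1 to 1 is refused whole. A call with a gripper value outside its range is refused whole. The fingers move at their own pace and stop on an object; FORCE is the grip in N (left out, the last holds). Time passes only in rows, so rows that repeat a pose let the fingers close. It gives the time, the measured TCP pose, the force, the opening and the grip force at its end, in the units of the state.
- manip.read_state(): the state, without advancing time (a new reading comes with each control period).
- manip.snapshot(name): name is "side" or "top"; returns a dict with "img" (384x512x3 uint8, red, green, blue), "K" (3x3 intrinsics, pixels), "R" (3x3) and "t" (3): a world point X has camera coordinates R X + t. Camera axes: x right, y down, z forward; pixel columns grow to the right and rows downward; lengths in m; the calibration is good to about 2 mm. A picture is of the moment at which its call begins. There is no depth.
- manip.finish_job(): hands the job in; it is judged then, once.
The state is a dict: "clock": time; "joint_pos": joint angles; "joint_velocities": joint speeds; "effort": joint torques, N m; "tool_pos": TCP position; "tcp_rot": TCP orientation; "force": force on the tool from outside, world axes, zero at the start; "wrist_torque": the same for the moment, N m; "grip_width": finger opening in m; "finger_force": force on a finger pad.
Only numpy, scipy, OpenCV 4.12 (cv2) and the standard library are available. Lean on these libraries where they do the work, as an engineer would, in place of code of your own. Each camera call takes 0.05 s, during which the arm holds its last target. There are 200 camera calls.

## Working session

There is one attempt and no reset: what is moved stays moved. The work goes in short steps, Python scripts to look and compute and a shell command to move; the robot and the scene stay as the last step left them, time stands still between calls to the robot, and variables do not carry over. Pictures are saved under pics/ and viewed, at most 12 in all, crops included, and the job is handed in when it is done.

```bash
ls; mkdir -p pics
python3 - <<'E'
from cell import manip
import cv2, json
for n in("top","side"):
    s=manip.snapshot(n); cv2.imwrite(f"pics/{n}0.png",s["img"][:,:,::-1]); print(n,s["K"],s["R"],s["t"])
print(manip.read_state())
E
```

```text
pics
top [[416.95929262   0.         260.17686068]
 [  0.         416.95929262 185.74389761]
 [  0.           0.           1.        ]] [[-0.00799104 -0.99996008 -0.00399709]
 [-0.99429852  0.00837072 -0.10630327]
 [ 0.10633249  0.00312483 -0.99432572]] [-0.17729085  0.61343814  1.64774556]
side [[398.68101803   0.         255.25961895]
 [  0.         398.68101803 185.9003077 ]
 [  0.           0.           1.        ]] [[-0.99466274 -0.10304168 -0.00533326]
 [-0.05296575  0.55427209 -0.83064859]
 [ 0.0885475  -0.82593273 -0.55677147]] [0.55994119 0.19463904 1.14640707]
{'clock': 0.1, 'joint_pos': array([ 1.15120019e+00,  1.16436336e-01,  1.44217077e+00,  2.06398591e-05,
        1.58399376e+00, -3.78119590e-02]), 'joint_velocities': array([ 7.26570423e-04, -2.98719624e-05, -1.85219675e-03, -3.67332151e-05,
        2.47465931e-04, -2.78440857e-04]), 'effort': array([ 4.20260085e-04, -7.33665991e+01, -6.33783317e+01, -9.90877652e-06,
        5.35215426e-03, -3.43486954e-05]), 'tool_pos': array([0.25143478, 0.62625162, 0.23065433]), 'tcp_rot': array([-1.24338534e-04,  1.89734703e-01,  9.81835265e-01, -4.88637892e-04]), 'force': array([-0.12817416,  0.74282251, -0.25208998]), 'wrist_torque': array([-0.00928731, -0.00916838, -0.03594074]), 'finger_force': 0.0, 'grip_width': 0.085580357131341}
```

View pics/top0.png

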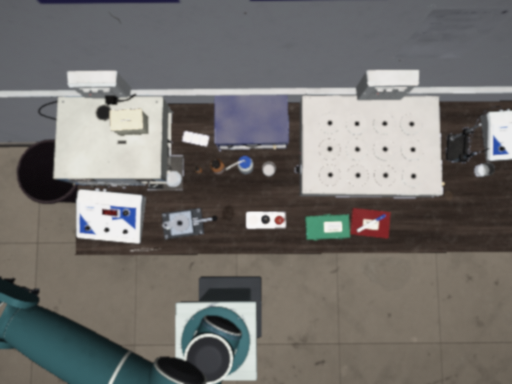

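View pics/side0.png

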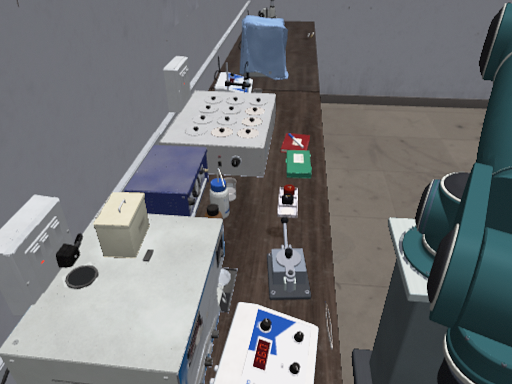

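The top picture shows the mould at about (182,222), with its lever pointing right (-y) to a ball at about (213,219). A white tray sits at (266,219) with black (264) and red (279) mounts, its empty end at about 252. Look-alikes:
- White tray: (266,219), or the small white item at (195,138).
- Cover knob: on the mould at (182,222), or the knobs on the white instrument at (115,213).
- Ball: the black one at (213,219), or the round bottle/cap tops at (228,212) and (218,166).

I choose the mould at (182,222) and the tray at (266,219), and will check both in one crop.

```bash
cat > h.py <<'E'
import numpy as np, cv2
from cell import manip
def ray(s,u,v):
    d=s["R"].T@np.linalg.solve(s["K"],[u,v,1.]); return -s["R"].T@s["t"],d
def onplane(s,u,v,z):
    c,d=ray(s,u,v); return (c+d*(z-c[2])/d[2])[:2]
def proj(s,X):
    p=s["K"]@(s["R"]@np.array(X)+s["t"]); return p[:2]/p[2]
E
python3 - <<'E'
from h import *
t=manip.snapshot("top");s=manip.snapshot("side")
a=cv2.resize(t["img"][195:250,150:300],None,fx=5.2,fy=5.2,interpolation=cv2.INTER_CUBIC)
b=cv2.resize(s["img"][175:305,225:355],(300,300),interpolation=cv2.INTER_CUBIC)
c=cv2.resize(s["img"][175:225,260:310],(300,300),interpolation=cv2.INTER_CUBIC)
m=np.zeros((590,780,3),np.uint8); m[:a.shape[0],:a.shape[1]]=a[:286,:780]; m[288:588,:300]=b; m[288:588,310:610]=c
cv2.imwrite("pics/crop1.png",m[:,:,::-1])
for n,q,z in(("top",t,.012),("side",s,.012)):
    hsv=cv2.cvtColor(q["img"],cv2.COLOR_RGB2HSV)
    w=((hsv[...,1]<50)&(hsv[...,2]>150)).astype(np.uint8)
    r=(240,205,295,235) if n=="top" else (270,180,305,222)
    k=np.zeros_like(w);k[r[1]:r[3],r[0]:r[2]]=w[r[1]:r[3],r[0]:r[2]]
    cs,_=cv2.findContours(k,0,2);cc=max(cs,key=cv2.contourArea)
    P=np.array([onplane(q,*p[0],z) for p in cc],np.float32)
    print(n,"tray",cv2.minAreaRect(P))
for u,v in((182,222),(213,219)): print(onplane(t,u,v,.08))
E
```

```text
top tray ((0.47677940130233765, -0.20259812474250793), (0.15773721039295197, 0.06854420900344849), 89.54087829589844)
side tray ((0.4747757017612457, -0.19971027970314026), (0.06529763340950012, 0.15756598114967346), 0.9455680251121521)
[0.46790357 0.12208123]
[0.47854062 0.00175729]
```

View pics/crop1.png

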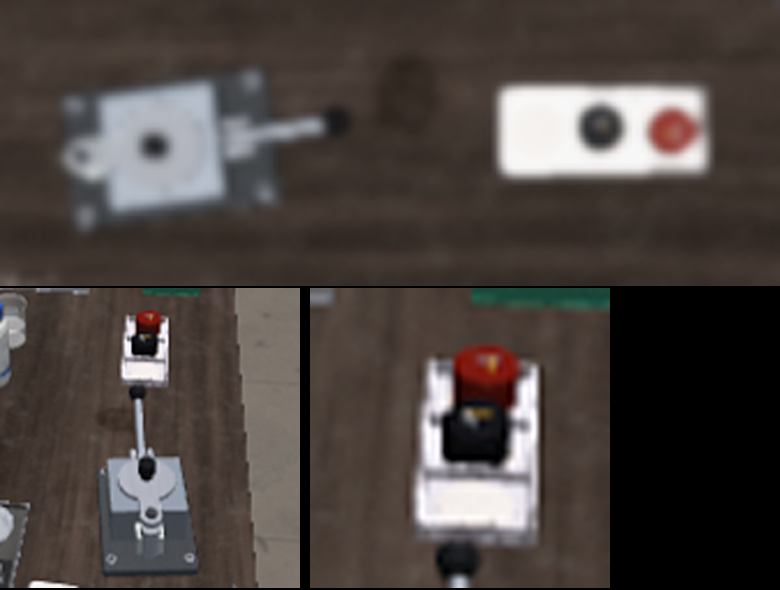

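The crop confirms it:
- Mould: knob at top px (179.5,223), hinge on the left (+y), ball at (214,218.5).
- Tray: the larger one, holding the black and red mounts, with its empty compartment at the +y (left) end.

Next I measure the knob and ball by dark-blob centroids.

```bash
cat >> h.py <<'E'
def dark(q,u,v,r=5,th=70):
    g=q["img"].max(2).astype(float); yy,xx=np.mgrid[:g.shape[0],:g.shape[1]]
    w=np.clip(th-g,0,None)*((xx-u)**2+(yy-v)**2<=r*r); return (w*xx).sum()/w.sum(),(w*yy).sum()/w.sum()
def tri(A):
    M=np.zeros((3,3));b=np.zeros(3)
    for c,d in A:
        d=d/np.linalg.norm(d);P=np.eye(3)-np.outer(d,d);M+=P;b+=P@c
    return np.linalg.solve(M,b)
E
python3 - <<'E'
from h import *
t=manip.snapshot("top");s=manip.snapshot("side")
for n,a,b,z in(("knob",(179.5,223,5,100),(288.7,253,6,70),.089),("ball",(214.4,218.5,4,60),(284.4,220,4,60),.084)):
    pa,pb=dark(t,*a),dark(s,*b)
    print(n,pa,pb,"top",onplane(t,*pa,z),"side",onplane(s,*pb,z),"tri",tri([ray(t,*pa),ray(s,*pb)]))
hsv=cv2.cvtColor(t["img"],cv2.COLOR_RGB2HSV)
# aluminium block: bright, low-saturation
w=((hsv[...,2]>125)).astype(np.uint8);k=np.zeros_like(w);k[205:240,165:196]=w[205:240,165:196]
k=cv2.morphologyEx(k,cv2.MORPH_OPEN,np.ones((7,7),np.uint8))
cc=max(cv2.findContours(k,0,2)[0],key=cv2.contourArea)
print("block",cv2.minAreaRect(np.array([onplane(t,*p[0],.061) for p in cc],np.float32)))
# base-plate corners bolts in crop px
for u,v in((74,104),(252,80),(265,190),(86,216)): print(onplane(t,150+u/5.2,195+v/5.2,.016))
# hinge pillar
print("hinge",onplane(t,150+84/5.2,195+158/5.2,.07))
E
```

```text
knob (np.float64(179.28571428571428), np.float64(222.6779220779221)) (np.float64(287.90557275541795), np.float64(253.124613003096)) top [0.46518911 0.13081538] side [0.46387529 0.13803446] tri [0.46458088 0.13195067 0.08329831]
ball (np.float64(214.62297496318115), np.float64(218.17673048600884)) (np.float64(283.8856405846947), np.float64(220.0902837489252)) top [ 0.48155904 -0.00498701] side [ 0.48015099 -0.00237471] tri [ 0.48090204 -0.00477092  0.08210854]
block ((0.46461260318756104, 0.13746613264083862), (0.08633172512054443, 0.10216200351715088), 0.5385974645614624)
[0.49804598 0.20650849]
[0.51556003 0.06820648]
[0.43040192 0.0574817 ]
[0.41152472 0.19579766]
hinge [0.45545329 0.18571502]
```

```bash
cat >> h.py <<'E'
from scipy.spatial.transform import Rotation as Ro
M=np.array([.465,.1305]);YAW=.122
def mw(x,y): c,s=np.cos(YAW),np.sin(YAW); return M+[c*x-s*y,s*x+c*y]
def knob(th): return mw(-.058*np.sin(th),.058-.058*np.cos(th))
def ball(th): a=.45-th; return np.r_[mw(0,-.056-.088*np.cos(a)),.046+.088*np.sin(a)]
def plan(pts,ang=None):
    """world TCP targets -> scaled tool shifts; ang: wanted world angle of tool y"""
    st=manip.read_state();q=st["tcp_rot"];R=Ro.from_quat(np.r_[q[1:],q[0]]).as_matrix()
    for p in np.atleast_2d(pts): print(np.round(R.T@(np.array(p)-st["tool_pos"])/.15,3))
    y=np.arctan2(R[1,1],R[0,1]);print("t",round(st["clock"],2),"tcp",np.round(st["tool_pos"],4),"yang",round(y,4),"tilt",np.round(R[2],3),"F",np.round(st["force"],1),"w",round(st["grip_width"],4),"ff",round(st["finger_force"],1))
    if ang is not None: print("turnz",round(-(ang-y)/2/np.pi,4))
E
python3 -m creep '[[-1,-1,0,0,0,0.17,1],[-1,-1,0,0,0,0.17,1],[-1,-1,0,0,0,0.17,1],[-1,-1,0,0,0,0.17,1],[-1,-1,0,0,0,0.17,0.6],[-1,-1,0,0,0,0.17,0.6],[-1,-1,0,0,0,0.17,0.6]]' 30
python3 -c "
from h import *
plan([[*knob(0),.2]],YAW)"
```

```text
clock: 1.18
tool_pos: [0.3348, 0.4312, 0.2313]
tcp_rot: [0.0, 0.663, 0.749, 0.0]
force: [-0.5, -0.4, 0.0]
grip_width: 0.0515
finger_force: 0.0
[-2.095  0.618  0.209]
t 1.18 tcp [0.3348 0.4312 0.2313] yang 0.1215 tilt [ 0.  0. -1.] F [-0.5 -0.4  0. ] w 0.0515 ff 0.0
turnz -0.0001
```

```bash
python3 -m creep '[[-1,0.3,0,0,0,0,0.6],[-1,0.3,0,0,0,0,0.6],[-1,0.3,0,0,0,0,0.6],[-1,0.3,0,0,0,0,0.6]]'
python3 -m creep '[[-1,0.3,0,0,0,0,0.6],[-1,0.3,0,0,0,0,0.6],[-1,0.3,0,0,0,0,0.6],[-1,0.3,0,0,0,0,0.6]]'
python3 - <<'E'
from h import *
plan([[*knob(0),.12],[*knob(0),.074]],YAW)
t=manip.snapshot("top");s=manip.snapshot("side")
a=cv2.resize(s["img"][165:305,215:365],None,fx=4,fy=4,interpolation=cv2.INTER_CUBIC)
cv2.imwrite("pics/c2.png",a[:,:,::-1])
E
```

```text
clock: 1.68
tool_pos: [0.3983, 0.2863, 0.2315]
tcp_rot: [0.0, 0.663, 0.749, 0.0]
force: [-0.4, 0.6, 0.1]
grip_width: 0.051
finger_force: 0.0
clock: 2.17
tool_pos: [0.4609, 0.1435, 0.2312]
tcp_rot: [-0.0, 0.663, 0.749, -0.0]
force: [0.7, 1.0, -0.4]
grip_width: 0.0513
finger_force: 0.0
[-0.089  0.017  0.741]
[-0.089  0.017  1.048]
t 2.17 tcp [0.4609 0.1435 0.2312] yang 0.1211 tilt [-0. -0. -1.] F [ 0.7  1.  -0.4] w 0.0513 ff 0.0
turnz -0.0001
```

View pics/c2.png

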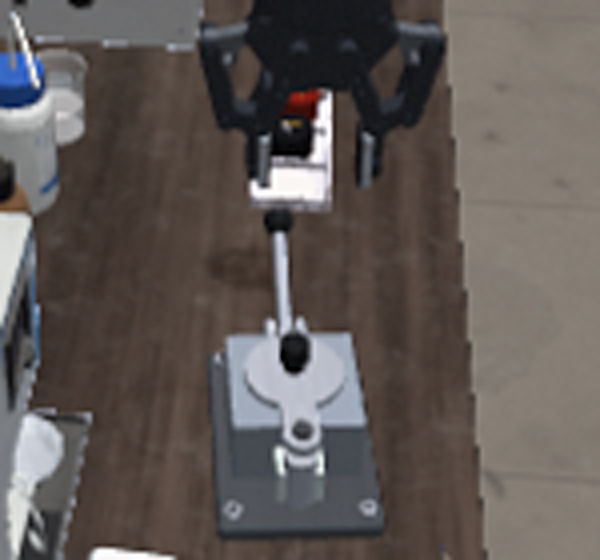

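The view shows the open fingers straddling the knob's line from above (tips at (262,185) and (365,185), knob at (293,352)), so I descend and grip.

```bash
python3 -m creep '[[-0.09,0.017,0.4,0,0,0,0.6],[-0.09,0.017,0.75,0,0,0,0.6],[-0.09,0.017,0.9,0,0,0,0.6],[-0.09,0.017,1,0,0,0,0.6],[-0.09,0.017,1,0,0,0,0.6],[-0.09,0.017,1,0,0,0,0.6]]'
python3 -c "
from h import *
plan([[*knob(0),.075]],YAW)"
```

```text
clock: 3.02
tool_pos: [0.465, 0.1317, 0.0826]
tcp_rot: [0.0, 0.663, 0.749, 0.001]
force: [0.2, -0.1, 1.0]
grip_width: 0.0512
finger_force: 0.0
[-0.008 -0.001  0.05 ]
t 3.02 tcp [0.465  0.1317 0.0826] yang 0.1216 tilt [ 0.     0.002 -1.   ] F [ 0.2 -0.1  1. ] w 0.0512 ff 0.0
turnz -0.0001
```

```bash
python3 -m creep '[[0,0,0.045,0,0,0,0.6],[0,0,0.045,0,0,0,0.1],[0,0,0.045,0,0,0,0.1],[0,0,0.045,0,0,0,0.1],[0,0,0.045,0,0,0,0.1],[0,0,0.045,0,0,0,0.1]]' 30
python3 -c "
from h import *
st=manip.read_state();p=st['tool_pos'];k=knob(0)
plan([[*(p[:2]+knob(a)-k),p[2]] for a in np.linspace(0,2,17)[1:]],YAW)"
```

```text
clock: 3.78
tool_pos: [0.4646, 0.1312, 0.0748]
tcp_rot: [0.0, 0.663, 0.749, 0.0]
force: [-0.2, -0.8, 3.0]
grip_width: 0.0189
finger_force: 29.5
[ 0.003 -0.048 -0.   ]
[ 0.012 -0.096 -0.   ]
[ 0.027 -0.142 -0.   ]
[ 0.047 -0.185 -0.   ]
[ 0.073 -0.226 -0.   ]
[ 0.103 -0.264 -0.   ]
[ 0.138 -0.297 -0.   ]
[ 0.177 -0.326 -0.   ]
[ 0.22  -0.349 -0.   ]
[ 0.264 -0.367 -0.   ]
[ 0.311 -0.38  -0.   ]
[ 0.359 -0.386 -0.   ]
[ 0.407 -0.387 -0.   ]
[ 0.455 -0.381 -0.   ]
[ 0.502 -0.37  -0.   ]
[ 0.547 -0.352 -0.   ]
t 3.77 tcp [0.4646 0.1312 0.0748] yang 0.1208 tilt [-0.  0. -1.] F [-0.2 -0.8  3. ] w 0.0189 ff 29.5
turnz -0.0002
```

```bash
python3 -m creep '[[0.003,-0.048,0,0,0,0,0.1],[0.012,-0.096,0,0,0,0,0.1],[0.027,-0.142,0,0,0,0,0.1],[0.047,-0.185,0,0,0,0,0.1],[0.073,-0.226,0,0,0,0,0.1],[0.103,-0.264,0,0,0,0,0.1],[0.138,-0.297,0,0,0,0,0.1],[0.177,-0.326,0,0,0,0,0.1]]'
python3 -c "
from h import *
plan([[*knob(1),.075]],YAW)"
```

```text
clock: 4.78
tool_pos: [0.4133, 0.1517, 0.075]
tcp_rot: [0.001, 0.663, 0.748, 0.001]
force: [12.7, 1.5, -1.1]
grip_width: 0.0184
finger_force: 31.5
[-0.005 -0.001 -0.   ]
t 4.78 tcp [0.4133 0.1517 0.075 ] yang 0.1204 tilt [-0.     0.003 -1.   ] F [12.7  1.5 -1.1] w 0.0184 ff 31.5
turnz -0.0003
```

```bash
python3 -m creep '[[0.043,-0.023,0,0,0,0,0.1],[0.087,-0.041,0,0,0,0,0.1],[0.134,-0.054,0,0,0,0,0.1],[0.182,-0.06,0,0,0,0,0.1],[0.23,-0.061,0,0,0,0,0.1],[0.278,-0.055,0,0,0,0,0.1],[0.325,-0.044,0,0,0,0,0.1],[0.35,-0.036,0,0,0,0,0.1]]'
python3 -c "
from h import *
plan([[*knob(1.95),.075]],YAW)"
```

```text
clock: 5.78
tool_pos: [0.3996, 0.2033, 0.0747]
tcp_rot: [-0.001, 0.663, 0.749, -0.001]
force: [-16.9, -3.8, 13.7]
grip_width: 0.0184
finger_force: 33.8
[-0.005  0.014 -0.002]
t 5.78 tcp [0.3996 0.2033 0.0747] yang 0.1209 tilt [-0.    -0.004 -1.   ] F [-16.9  -3.8  13.7] w 0.0184 ff 33.8
turnz -0.0002
```

Opened close to the stop. I release, rise, and look once.

```bash
python3 -m creep '[[0,0,0,0,0,0,0.6],[0,0,0,0,0,0,0.6],[0,0,0,0,0,0,0.6],[0,0,-0.4,0,0,0,0.6],[0,0,-0.8,0,0,0,0.6],[0,0,-0.8,0,0,0,0.6]]'
python3 - <<'E'
from h import *
plan([[*ball(0)[:2],.15]],YAW)
t=manip.snapshot("top");s=manip.snapshot("side")
a=cv2.resize(s["img"][205:305,245:345],(400,400),interpolation=cv2.INTER_CUBIC)
b=cv2.resize(t["img"][190:250,155:215],(400,400),interpolation=cv2.INTER_CUBIC)
cv2.imwrite("pics/c3.png",np.hstack([a,b])[:,:,::-1])
E
```

```text
clock: 6.52
tool_pos: [0.4025, 0.2037, 0.1994]
tcp_rot: [0.002, 0.663, 0.748, 0.003]
force: [-0.0, -0.3, -1.3]
grip_width: 0.0511
finger_force: 0.0
[-1.437  0.354  0.329]
t 6.53 tcp [0.4025 0.2037 0.1994] yang 0.1207 tilt [ 0.002  0.007 -1.   ] F [-0.  -0.3 -1.3] w 0.0511 ff 0.0
turnz -0.0002
```

View pics/c3.png

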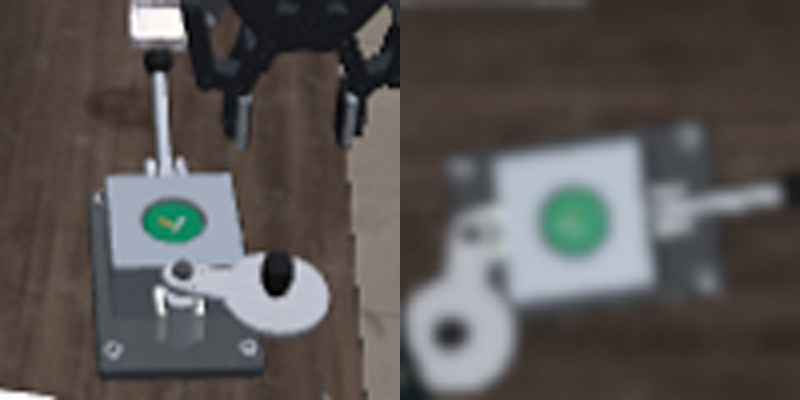

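The cover is fully open, and the green mount shows at (175,222) left and (574,220) right. Now the lever ball.

```bash
python3 -m creep '[[-1,0.25,0.1,0,0,0,0.6],[-1,0.25,0.1,0,0,0,0.6],[-1,0.25,0.1,0,0,0,0.6],[-1,0.25,0.1,0,0,0,0.6]]'
python3 - <<'E'
from h import *
plan([[*ball(0)[:2],.13],[*ball(0)[:2],.076]],YAW)
t=manip.snapshot("top")
hsv=cv2.cvtColor(t["img"],cv2.COLOR_RGB2HSV);k=((hsv[...,0]>55)&(hsv[...,0]<90)&(hsv[...,1]>100)).astype(np.uint8);k[:,:170]=0;k[:,195:]=0;k[:210]=0;k[236:]=0
m=cv2.moments(k,True);print(m["m00"],onplane(t,m["m10"]/m["m00"],m["m01"]/m["m00"],.058))
E
```

```text
clock: 7.12
tool_pos: [0.4561, 0.0571, 0.1775]
tcp_rot: [-0.001, 0.664, 0.748, -0.001]
force: [0.0, 0.7, 0.4]
grip_width: 0.0512
finger_force: 0.0
[-0.423  0.121  0.316]
[-0.423  0.122  0.676]
t 7.12 tcp [0.4561 0.0571 0.1775] yang 0.1178 tilt [-0.    -0.003 -1.   ] F [0.  0.7 0.4] w 0.0512 ff 0.0
turnz -0.0007Traceback (most recent call last):
  File "<stdin>", line 5, in <module>
ZeroDivisionError: float division by zero
```

```bash
python3 -m creep '[[-0.3,0.1,0.1,0,0,0,0.6],[-0.423,0.122,0.3,0,0,0,0.6],[-0.423,0.122,0.55,0,0,0,0.6],[-0.423,0.122,0.72,0,0,0,0.6],[-0.423,0.122,0.72,0,0,0,0.6],[-0.423,0.122,0.72,0,0,0,0.6]]'
python3 -m creep '[[0,0,0,0,0,0,0.1],[0,0,0,0,0,0,0.1],[0,0,0,0,0,0,0.1],[0,0,0,0,0,0,0.1],[0,0,0,0,0,0,0.1],[0,0,0,0,0,0,0.1]]' 40
python3 -c "
from h import *
p=manip.read_state()['tool_pos'];b=ball(0);print(b,p)
plan([p+ball(a)-b for a in np.linspace(0,.65,9)[1:]],YAW)"
```

```text
clock: 7.92
tool_pos: [0.4825, -0.0014, 0.0726]
tcp_rot: [0.0, 0.663, 0.749, 0.0]
force: [1.1, 0.2, 0.5]
grip_width: 0.0514
finger_force: 0.0
clock: 8.68
tool_pos: [0.4821, -0.0022, 0.0722]
tcp_rot: [0.0, 0.663, 0.748, -0.0]
force: [-5.0, -1.8, 3.5]
grip_width: 0.0189
finger_force: 38.9
[ 0.4814583  -0.00373414  0.08427697] [ 0.48207855 -0.0021849   0.07216279]
[-0.019  0.     0.044]
[-0.034  0.     0.089]
[-0.046  0.     0.135]
[-0.054  0.     0.182]
[-0.058  0.     0.23 ]
[-0.058  0.     0.277]
[-0.054  0.     0.325]
[-0.047  0.     0.372]
t 8.68 tcp [ 0.4821 -0.0022  0.0722] yang 0.1207 tilt [-0. -0. -1.] F [-5.  -1.8  3.5] w 0.0189 ff 38.9
turnz -0.0002
```

```bash
python3 -m creep '[[-0.019,0,0.044,0,0,0,0.1],[-0.034,0,0.089,0,0,0,0.1],[-0.046,0,0.135,0,0,0,0.1],[-0.054,0,0.182,0,0,0,0.1],[-0.058,0,0.23,0,0,0,0.1],[-0.058,0,0.277,0,0,0,0.1],[-0.054,0,0.325,0,0,0,0.1],[-0.047,0,0.372,0,0,0,0.1]]'
python3 - <<'E'
from h import *
plan([[0,0,0]])
t=manip.snapshot("top");s=manip.snapshot("side")
a=cv2.resize(s["img"][185:295,235:345],(440,440),interpolation=cv2.INTER_CUBIC)
cv2.imwrite("pics/c4.png",a[:,:,::-1])
E
```

```text
clock: 9.68
tool_pos: [0.4829, -0.0092, 0.0161]
tcp_rot: [0.0, 0.663, 0.748, -0.0]
force: [-4.4, -2.0, 5.3]
grip_width: 0.0193
finger_force: 43.0
[ 0.448 -3.189  0.108]
t 9.68 tcp [ 0.4829 -0.0092  0.0161] yang 0.1207 tilt [-0. -0. -1.] F [-4.4 -2.   5.3] w 0.0193 ff 43.0
```

View pics/c4.png

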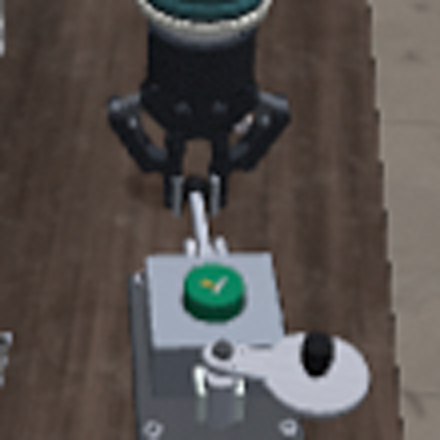

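The mount is up (green, at (213,292)) and the ball is held at (195,188). I hold briefly, release, rise, and measure the mount.

```bash
python3 -m creep '[[0,0,0,0,0,0,0.1],[0,0,0,0,0,0,0.6],[0,0,0,0,0,0,0.6],[0,0,0,0,0,0,0.6],[0,0,-0.4,0,0,0,0.8],[0,0,-0.8,0,0,0,0.8],[0,0,-1,0,0,0,0.8],[0,0,-1,0,0,0,0.8]]'
python3 - <<'E'
from h import *
for n in("top","side"):
    t=manip.snapshot(n)
    hsv=cv2.cvtColor(t["img"],cv2.COLOR_RGB2HSV);k=((hsv[...,0]>55)&(hsv[...,0]<95)&(hsv[...,1]>90)).astype(np.uint8)
    x0,y0=(168,208) if n=="top" else (270,240)
    q=np.zeros_like(k);q[y0:y0+40,x0:x0+40]=k[y0:y0+40,x0:x0+40]
    cs=cv2.findContours(q,0,2)[0]
    if cs:
        c=max(cs,key=cv2.contourArea);print(n,cv2.boundingRect(c));m=cv2.moments(q,True);u,v=m["m10"]/m["m00"],m["m01"]/m["m00"];print(u,v,onplane(t,u,v,.076 if n=="top" else .07))
plan([[*M,.16],[*M,.085]],YAW)
E
```

```text
clock: 10.78
tool_pos: [0.484, -0.009, 0.1685]
tcp_rot: [0.002, 0.663, 0.749, 0.001]
force: [0.3, -0.9, -1.0]
grip_width: 0.0683
finger_force: 0.0
top (174, 208, 34, 40)
189.07647740440325 222.5295480880649 [0.4657136  0.09527211]
side (281, 251, 15, 14)
287.9294117647059 257.8 [0.46314633 0.1353083 ]
[ 0.937 -0.006  0.035]
[ 0.937 -0.006  0.535]
t 10.88 tcp [ 0.4829 -0.0089  0.1653] yang 0.1209 tilt [ 0. -0. -1.] F [ 0.3  0.4 -0.7] w 0.0684 ff 0.0
turnz -0.0002
```

```bash
python3 -m creep '[[0.4,0,0,0,0,0,0.8],[0.8,0,0.03,0,0,0,0.8],[0.94,0,0.03,0,0,0,0.8],[0.94,0,0.1,0,0,0,0.8],[0.94,0,0.1,0,0,0,0.8],[0.94,0,0.1,0,0,0,0.8]]' 25
python3 - <<'E'
from h import *
t=manip.snapshot("top");s=manip.snapshot("side")
a=cv2.resize(s["img"][205:305,245:345],(400,400),interpolation=cv2.INTER_CUBIC)
cv2.imwrite("pics/c5.png",a[:,:,::-1])
plan([[*M,.062]],YAW)
E
```

```text
clock: 11.62
tool_pos: [0.4661, 0.1301, 0.1503]
tcp_rot: [-0.0, 0.664, 0.748, -0.0]
force: [-0.3, 0.7, 0.5]
grip_width: 0.0681
finger_force: 0.0
[ 0.002 -0.008  0.592]
t 11.72 tcp [0.4662 0.1303 0.1508] yang 0.1196 tilt [-0.  0. -1.] F [ 0.  -0.4 -0.1] w 0.0684 ff 0.0
turnz -0.0004
```

View pics/c5.png

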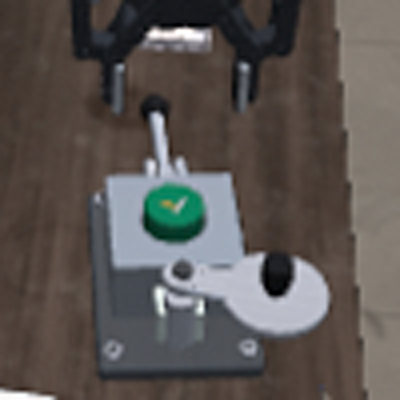

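The lever stays down (ball at (155,105)) and the mount stands proud at (175,212) beneath the open fingers. I descend and grip gently.

```bash
python3 -m creep '[[0,-0.008,0.25,0,0,0,0.8],[0,-0.008,0.45,0,0,0,0.8],[0,-0.008,0.56,0,0,0,0.8],[0,-0.008,0.59,0,0,0,0.8],[0,-0.008,0.59,0,0,0,0.8],[0,-0.008,0.59,0,0,0,0.8]]'
python3 -m creep '[[0,0,0,0,0,0,0.3],[0,0,0,0,0,0,0.3],[0,0,0,0,0,0,0.3],[0,0,0,0,0,0,0.3],[0,0,0,0,0,0,0.3],[0,0,0,0,0,0,0.3]]' 25
```

```text
clock: 12.48
tool_pos: [0.4654, 0.131, 0.0633]
tcp_rot: [0.0, 0.663, 0.749, 0.001]
force: [0.2, -0.3, -0.2]
grip_width: 0.0682
finger_force: 0.0
clock: 13.22
tool_pos: [0.4651, 0.1309, 0.0628]
tcp_rot: [0.0, 0.663, 0.749, 0.0]
force: [-0.5, -1.2, 6.1]
grip_width: 0.0378
finger_force: 24.8
```

```bash
python3 -m creep '[[0,0,-0.05,0,0,0,0.3],[0,0,-0.1,0,0,0,0.3],[0,0,-0.15,0,0,0,0.3],[0,0,-0.25,0,0,0,0.3],[0,0,-0.35,0,0,0,0.3],[0,0,-0.45,0,0,0,0.3],[0,0,-0.45,0,0,0,0.3]]'
python3 - <<'E'
from h import *
t=manip.snapshot("top");s=manip.snapshot("side")
a=cv2.resize(s["img"][205:305,245:345],(400,400),interpolation=cv2.INTER_CUBIC)
cv2.imwrite("pics/c6.png",a[:,:,::-1])
plan([[.476,-.150,.13]],0)
E
```

```text
clock: 14.1
tool_pos: [0.4654, 0.131, 0.1313]
tcp_rot: [0.001, 0.663, 0.749, 0.001]
force: [-0.4, 0.3, -0.9]
grip_width: 0.0379
finger_force: 25.2
[-1.868 -0.151 -0.003]
t 14.2 tcp [0.4648 0.1308 0.1296] yang 0.1209 tilt [-0. -0. -1.] F [ 0.2  0.5 -0.5] w 0.0376 ff 25.2
turnz 0.0192
```

View pics/c6.png

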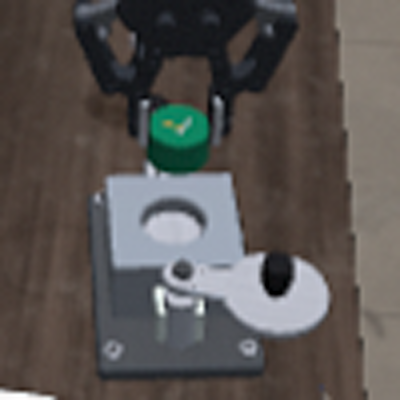

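The mount is held level at (178,135) and the cavity is empty, so I carry it to the tray.

```bash
python3 -m creep '[[-0.3,-0.02,-0.05,0,0,0,0.3],[-0.65,-0.05,-0.05,0,0,0.01,0.3],[-1,-0.08,-0.05,0,0,0.019,0.3],[-1,-0.08,-0.05,0,0,0.019,0.3],[-1,-0.08,-0.05,0,0,0.019,0.3]]'
python3 - <<'E'
from h import *
t=manip.snapshot("top");s=manip.snapshot("side")
print("black",onplane(t,265.2,219.2,.029))
for z in (.012,):
    hsv=cv2.cvtColor(t["img"],cv2.COLOR_RGB2HSV);w=((hsv[...,1]<50)&(hsv[...,2]>150)).astype(np.uint8)
    k=np.zeros_like(w);k[205:235,240:295]=w[205:235,240:295];c=max(cv2.findContours(k,0,2)[0],key=cv2.contourArea)
    print(cv2.minAreaRect(np.array([onplane(t,*p[0],z) for p in c],np.float32)))
plan([[.476,-.150,.10],[.476,-.150,.03]],0)
E
```

```text
clock: 14.82
tool_pos: [0.4708, -0.0193, 0.1367]
tcp_rot: [-0.0, 0.707, 0.708, -0.0]
force: [-0.2, 0.4, -0.9]
grip_width: 0.0377
finger_force: 25.2
black [ 0.47747044 -0.20133748]
((0.47677940130233765, -0.20259812474250793), (0.15773721039295197, 0.06854420900344849), 89.54087829589844)
[-0.876  0.031  0.246]
[-0.876  0.032  0.713]
t 14.93 tcp [ 0.4709 -0.0186  0.1369] yang 0.0029 tilt [ 0. -0. -1.] F [ 0.2  0.2 -1.2] w 0.0378 ff 25.2
turnz 0.0005
```

```bash
python3 -m creep '[[-0.3,0.01,0,0,0,0,0.3],[-0.65,0.035,0.05,0,0,0,0.3],[-0.88,0.038,0.2,0,0,0,0.3],[-0.88,0.038,0.4,0,0,0,0.3],[-0.88,0.038,0.55,0,0,0,0.3],[-0.88,0.038,0.65,0,0,0,0.3],[-0.88,0.038,0.68,0,0,0,0.3],[-0.88,0.038,0.68,0,0,0,0.3]]'
python3 - <<'E'
from h import *
plan([[.477,-.151,.0165]],0)
s=manip.snapshot("side")
a=cv2.resize(s["img"][165:265,235:335],(600,600),interpolation=cv2.INTER_CUBIC)
cv2.imwrite("pics/c7.png",a[:,:,::-1])
E
```

```text
clock: 15.92
tool_pos: [0.4772, -0.1512, 0.0357]
tcp_rot: [0.0, 0.706, 0.708, 0.0]
force: [0.1, -0.3, 0.5]
grip_width: 0.0374
finger_force: 25.2
[ 0.001 -0.002  0.128]
t 15.93 tcp [ 0.4772 -0.1512  0.0357] yang 0.0022 tilt [-0.  0. -1.] F [ 0.1 -0.3  0.5] w 0.0374 ff 25.2
turnz 0.0003
```

View pics/c7.png

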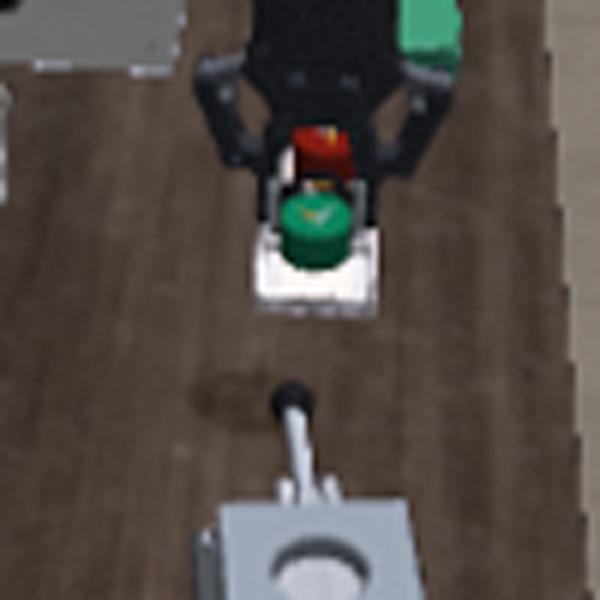

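The mount (316,230) hangs over the empty compartment, centred between its walls (260–378). I lower it slowly until it touches.

```bash
python3 -m creep '[[0,0,0.04,0,0,0,0.3],[0,0,0.07,0,0,0,0.3],[0,0,0.1,0,0,0,0.3],[0,0,0.115,0,0,0,0.3],[0,0,0.122,0,0,0,0.3],[0,0,0.122,0,0,0,0.3]]'
```

```text
clock: 16.73
tool_pos: [0.477, -0.1515, 0.017]
tcp_rot: [0.0, 0.707, 0.708, 0.0]
force: [0.4, 0.4, -0.8]
grip_width: 0.0373
finger_force: 25.2
```

```bash
python3 -m creep '[[0,0,0.008,0,0,0,0.3],[0,0,0.014,0,0,0,0.3],[0,0,0.014,0,0,0,0.3]]'
```

```text
clock: 17.1
tool_pos: [0.4772, -0.1516, 0.0167]
tcp_rot: [0.0, 0.707, 0.708, 0.0]
force: [-13.4, 3.9, 25.7]
grip_width: 0.0377
finger_force: 27.5
```

```bash
python3 -m creep '[[0,0,-0.01,0,0,0,0.3],[0,0,-0.01,0,0,0,0.65],[0,0,-0.01,0,0,0,0.65],[0,0,-0.01,0,0,0,0.65],[0,0,-0.01,0,0,0,0.65],[0,0,-0.2,0,0,0,0.65],[0,0,-0.5,0,0,0,0.65],[0,0,-0.7,0,0,0,0.65]]'
python3 - <<'E'
from h import *
b=ball(.63);plan([[*b[:2],.13],[*b[:2],.018]],YAW)
s=manip.snapshot("side")
hsv=cv2.cvtColor(s["img"],cv2.COLOR_RGB2HSV);k=((hsv[...,0]>55)&(hsv[...,0]<95)&(hsv[...,1]>90)).astype(np.uint8)
q=np.zeros_like(k);q[185:225,270:310]=k[185:225,270:310];m=cv2.moments(q,True);print(m["m00"],onplane(s,m["m10"]/m["m00"],m["m01"]/m["m00"],.022))
a=cv2.resize(s["img"][165:265,235:335],(600,600),interpolation=cv2.INTER_CUBIC)
cv2.imwrite("pics/c8.png",a[:,:,::-1])
E
```

```text
clock: 18.1
tool_pos: [0.4772, -0.1516, 0.1219]
tcp_rot: [0.001, 0.707, 0.708, 0.0]
force: [0.0, 0.8, 0.2]
grip_width: 0.0555
finger_force: 0.0
[ 0.937  0.036 -0.055]
[0.937 0.035 0.692]
t 18.1 tcp [ 0.4772 -0.1516  0.1219] yang 0.0015 tilt [-0.     0.001 -1.   ] F [0.  0.8 0.2] w 0.0555 ff 0.0
turnz -0.0192
123.0 [ 0.47490594 -0.14894652]
```

View pics/c8.png

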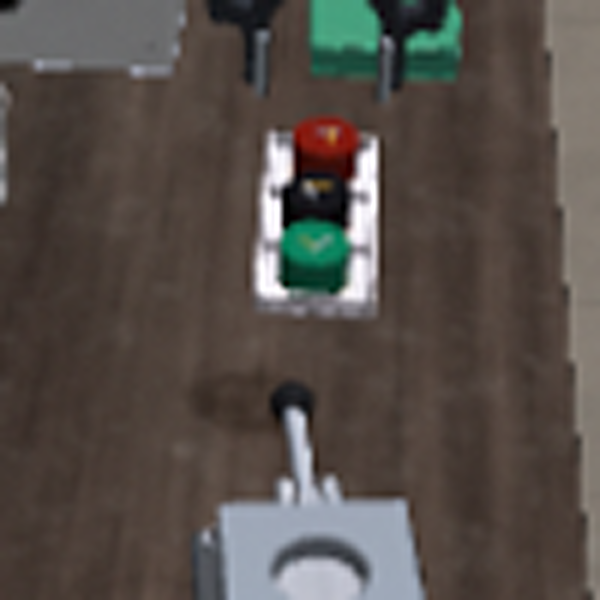

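The green mount sits flat in the compartment (315,255) with the older mounts untouched. Next, the lever back up.

```bash
python3 -m creep '[[0.3,0,-0.05,0,0,0,0.6],[0.7,0.03,-0.05,0,0,-0.01,0.6],[0.937,0.036,-0.05,0,0,-0.019,0.6],[0.937,0.036,0.1,0,0,-0.019,0.6],[0.937,0.036,0.4,0,0,-0.019,0.6],[0.937,0.036,0.6,0,0,-0.019,0.6],[0.937,0.036,0.7,0,0,-0.019,0.6],[0.937,0.036,0.7,0,0,-0.019,0.6]]'
python3 -m creep '[[0,0,0,0,0,0,0.6],[0,0,0,0,0,0,0.1],[0,0,0,0,0,0,0.1],[0,0,0,0,0,0,0.1],[0,0,0,0,0,0,0.1],[0,0,0,0,0,0,0.1]]' 40
python3 -c "
from h import *
p=manip.read_state()['tool_pos'];b=ball(.63);print(b,p)
plan([p+ball(a)-b for a in np.linspace(.63,-.02,9)[1:]],YAW)"
```

```text
clock: 19.15
tool_pos: [0.4818, -0.011, 0.0144]
tcp_rot: [-0.0, 0.663, 0.748, -0.0]
force: [-0.8, -0.3, 0.7]
grip_width: 0.0517
finger_force: 0.0
clock: 19.9
tool_pos: [0.4829, -0.0109, 0.0155]
tcp_rot: [0.001, 0.663, 0.749, 0.001]
force: [6.9, 1.4, 2.3]
grip_width: 0.0193
finger_force: 39.0
[ 0.48235143 -0.01101849  0.0302454 ] [ 0.48285474 -0.01091669  0.01551393]
[-0.007  0.    -0.047]
[-0.009  0.    -0.095]
[-0.008  0.    -0.142]
[-0.003  0.    -0.19 ]
[ 0.005  0.    -0.237]
[ 0.018  0.001 -0.283]
[ 0.034  0.001 -0.327]
[ 0.054  0.001 -0.371]
t 19.9 tcp [ 0.4829 -0.0109  0.0155] yang 0.1208 tilt [-0.     0.002 -1.   ] F [6.9 1.4 2.3] w 0.0193 ff 39.0
turnz -0.0002
```

```bash
python3 -m creep '[[-0.007,0,-0.047,0,0,0,0.1],[-0.009,0,-0.095,0,0,0,0.1],[-0.008,0,-0.142,0,0,0,0.1],[-0.003,0,-0.19,0,0,0,0.1],[0.005,0,-0.237,0,0,0,0.1],[0.018,0,-0.283,0,0,0,0.1],[0.034,0,-0.327,0,0,0,0.1],[0.054,0,-0.371,0,0,0,0.1]]'
python3 -m creep '[[0,0,0,0,0,0,0.1],[0,0,0,0,0,0,0.1]]'
```

```text
clock: 20.9
tool_pos: [0.4816, -0.0026, 0.0706]
tcp_rot: [0.0, 0.663, 0.749, 0.001]
force: [9.7, 5.9, -5.9]
grip_width: 0.0194
finger_force: 39.2
clock: 21.15
tool_pos: [0.4817, -0.0024, 0.0708]
tcp_rot: [0.0, 0.663, 0.749, 0.001]
force: [8.5, 6.3, -0.7]
grip_width: 0.0192
finger_force: 39.7
```

```bash
python3 -m creep '[[0,0,0,0,0,0,0.6],[0,0,0,0,0,0,0.6],[0,0,0,0,0,0,0.6],[0,0,-0.3,0,0,0,0.6],[0,0,-0.6,0,0,0,0.6],[0.4,-0.2,-0.6,0,0,0,0.6],[0.8,-0.3,-0.6,0,0,0,0.6],[0.95,-0.35,-0.6,0,0,0,0.6]]'
python3 - <<'E'
from h import *
t=manip.snapshot("top");s=manip.snapshot("side")
b=dark(s,284.4,220,5,60);print(b,"was 283.89,220.09; ball z:",tri([ray(s,*b)]*1) if 0 else onplane(s,*b,.084))
plan([[.4005,.2035,.14],[.4005,.2035,.075]],YAW)
a=cv2.resize(s["img"][205:305,245:345],(500,500),interpolation=cv2.INTER_CUBIC)
cv2.imwrite("pics/c9.png",a[:,:,::-1])
E
```

```text
clock: 22.15
tool_pos: [0.4106, 0.1341, 0.1607]
tcp_rot: [0.0, 0.663, 0.749, 0.0]
force: [0.4, -0.3, -0.2]
grip_width: 0.0512
finger_force: 0.0
(np.float64(283.7569011576135), np.float64(220.42831700801426)) was 283.89,220.09; ball z: [ 0.48045065 -0.00079555]
[ 0.467 -0.011  0.138]
[ 0.467 -0.011  0.571]
t 22.25 tcp [0.4108 0.1341 0.1607] yang 0.1238 tilt [ 0.  0. -1.] F [ 0.5 -0.1 -0.1] w 0.0514 ff 0.0
turnz 0.0003
```

View pics/c9.png

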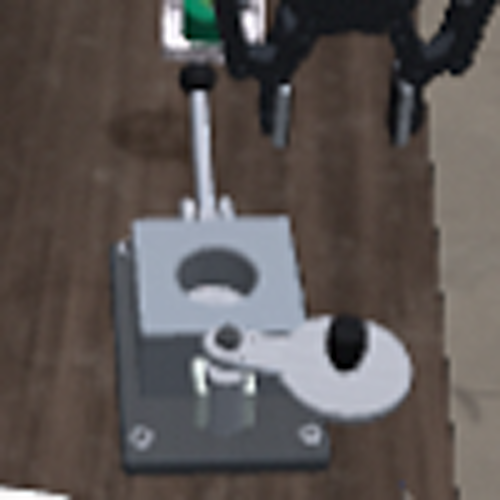

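The lever is up (ball at (197,77), within 0.4 px of its start) and the cavity floor is down. The open cover's knob is at (348,342), so I grip it again and swing it shut.

```bash
python3 -m creep '[[0.3,-0.01,0.05,0,0,0,0.6],[0.467,-0.008,0.15,0,0,0,0.6],[0.467,-0.008,0.35,0,0,0,0.6],[0.467,-0.008,0.5,0,0,0,0.6],[0.467,-0.008,0.57,0,0,0,0.6],[0.467,-0.008,0.57,0,0,0,0.6],[0.467,-0.008,0.57,0,0,0,0.6]]'
python3 -m creep '[[0,0,0,0,0,0,0.1],[0,0,0,0,0,0,0.1],[0,0,0,0,0,0,0.1],[0,0,0,0,0,0,0.1],[0,0,0,0,0,0,0.1],[0,0,0,0,0,0,0.1]]' 30
python3 -c "
from h import *
p=manip.read_state()['tool_pos']
plan([[*(knob(a)+(p[:2]-knob(1.95))*a/1.95+[-.0004*(1-a/1.95),.0007*(1-a/1.95)]),.075] for a in np.linspace(1.95,0,17)[1:]],YAW)"
```

```text
clock: 23.12
tool_pos: [0.4027, 0.2016, 0.076]
tcp_rot: [0.0, 0.663, 0.748, 0.001]
force: [-0.6, -0.6, 0.7]
grip_width: 0.0515
finger_force: 0.0
clock: 23.88
tool_pos: [0.4002, 0.202, 0.0756]
tcp_rot: [-0.002, 0.663, 0.749, -0.002]
force: [-27.2, 1.7, 17.9]
grip_width: 0.0186
finger_force: 29.0
[-0.044 -0.014  0.004]
[-0.09  -0.023  0.004]
[-0.136 -0.025  0.004]
[-0.183 -0.023  0.004]
[-0.229 -0.014  0.004]
[-0.273  0.     0.004]
[-0.316  0.02   0.004]
[-0.356  0.044  0.004]
[-0.392  0.074  0.003]
[-0.425  0.108  0.003]
[-0.454  0.145  0.003]
[-0.478  0.186  0.003]
[-0.497  0.229  0.002]
[-0.51   0.275  0.002]
[-0.518  0.322  0.002]
[-0.52   0.369  0.002]
t 23.88 tcp [0.4002 0.202  0.0756] yang 0.1211 tilt [ 0.001 -0.005 -1.   ] F [-27.2   1.7  17.9] w 0.0186 ff 29.0
turnz -0.0001
```

```bash
python3 -m creep '[[-0.044,-0.03,0,0,0,0,0.1],[-0.09,-0.039,0,0,0,0,0.1],[-0.136,-0.041,0,0,0,0,0.1],[-0.183,-0.039,0,0,0,0,0.1],[-0.229,-0.03,0,0,0,0,0.1],[-0.273,-0.016,0,0,0,0,0.1],[-0.316,0.004,0,0,0,0,0.1],[-0.356,0.028,0,0,0,0,0.1]]'
python3 -c "
from h import *
d=np.array([-.0004,.0007])
plan([[*(knob(a)+d*(1-a/1.95)),.075] for a in np.linspace(.975,0,9)],YAW)"
```

```text
clock: 24.88
tool_pos: [0.416, 0.1516, 0.0773]
tcp_rot: [0.001, 0.663, 0.749, 0.006]
force: [23.2, 29.7, -2.8]
grip_width: 0.0186
finger_force: 29.7
[-0.007 -0.014  0.015]
[-0.044  0.014  0.015]
[-0.078  0.047  0.015]
[-0.107  0.084  0.015]
[-0.131  0.124  0.016]
[-0.15   0.167  0.016]
[-0.164  0.212  0.016]
[-0.172  0.258  0.017]
[-0.174  0.305  0.017]
t 24.88 tcp [0.416  0.1516 0.0773] yang 0.1214 tilt [ 0.006  0.01  -1.   ] F [23.2 29.7 -2.8] w 0.0186 ff 29.7
turnz -0.0001
```

```bash
python3 -m creep '[[-0.024,0.047,0,0,0,0,0.1],[-0.058,0.078,0,0,0,0,0.1],[-0.088,0.113,0,0,0,0,0.1],[-0.113,0.151,0,0,0,0,0.1],[-0.133,0.192,0,0,0,0,0.1],[-0.148,0.236,0,0,0,0,0.1],[-0.157,0.281,0,0,0,0,0.1],[-0.16,0.333,0,0,0,0,0.1]]'
python3 -c "
from h import *
plan([[*knob(0),.075]],YAW)"
```

```text
clock: 25.88
tool_pos: [0.4655, 0.131, 0.0761]
tcp_rot: [0.0, 0.663, 0.749, -0.0]
force: [-20.2, -3.9, 12.0]
grip_width: 0.0184
finger_force: 32.1
[-0.003 -0.004  0.007]
t 25.88 tcp [0.4655 0.131  0.0761] yang 0.1211 tilt [-0.001  0.    -1.   ] F [-20.2  -3.9  12. ] w 0.0184 ff 32.1
turnz -0.0001
```

```bash
python3 -m creep '[[0,-0.01,0,0,0,0,0.1],[0,-0.01,0,0,0,0,0.6],[0,-0.01,0,0,0,0,0.6],[0,-0.01,0,0,0,0,0.6],[0,-0.01,-0.3,0,0,0,0.6],[0,-0.01,-0.7,0,0,0,0.6],[0,-0.01,-1,0,0,0,0.6],[0,-0.01,-1,0,0,0,0.6]]'
python3 -m creep '[[1,-0.4,0,0,0,0,0.6],[1,-0.4,0,0,0,0,0.6],[1,-0.4,0,0,0,0,0.6],[1,-0.4,0,0,0,0,0.6],[1,-0.4,0,0,0,0,0.6]]'
python3 - <<'E'
from h import *
t=manip.snapshot("top");s=manip.snapshot("side");plan([[0,0,0]])
print("knob side",dark(s,288.7,253,6,70),"was 287.91 253.12; top",dark(t,179.5,223,5,100),"was 179.29 222.68")
print("ball side",dark(s,284.4,220,4,60),"was 283.89 220.09; top",dark(t,214.4,218.5,4,60),"was 214.62 218.18")
a=cv2.resize(s["img"][165:305,215:365],None,fx=4,fy=4,interpolation=cv2.INTER_CUBIC)
cv2.imwrite("pics/c10.png",a[:,:,::-1])
E
```

```text
clock: 26.88
tool_pos: [0.4648, 0.1314, 0.2287]
tcp_rot: [0.002, 0.663, 0.749, 0.002]
force: [-0.5, 0.2, 0.5]
grip_width: 0.0509
finger_force: 0.0
clock: 27.5
tool_pos: [0.3862, 0.2725, 0.2243]
tcp_rot: [-0.0, 0.663, 0.749, -0.001]
force: [-0.1, 0.3, 0.3]
grip_width: 0.0513
finger_force: 0.0
[-1.492 -2.774  1.499]
t 27.6 tcp [0.3865 0.2721 0.2246] yang 0.1198 tilt [-0. -0. -1.] F [0.1 0.4 0.5] w 0.0513 ff 0.0
knob side (np.float64(288.3491994807443), np.float64(253.17351795759413)) was 287.91 253.12; top (np.float64(179.29885057471265), np.float64(222.8132183908046)) was 179.29 222.68
ball side (np.float64(283.7511520737327), np.float64(220.44147465437788)) was 283.89 220.09; top (np.float64(214.8922558922559), np.float64(218.23569023569024)) was 214.62 218.18
```

View pics/c10.png

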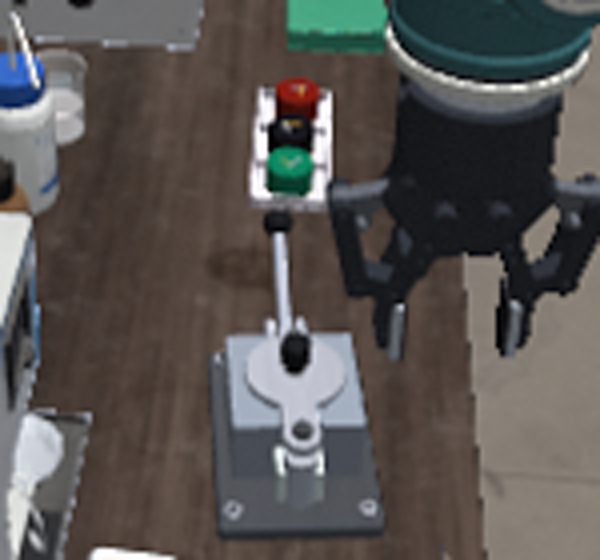

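The picture shows the cover shut (knob (294,352)), the lever up (ball (278,220)), the green mount in the tray (290,170), and the arm clear. Knob and ball are within about 0.4 px of their starting pixels, roughly 0.02–0.03 rad, which is inside the limits. I hand in.

```bash
python3 -c "
from cell import manip
print(manip.finish_job())"
```

```text
the job is handed in; nothing more can be done
None
```

The job is handed in, with no verdict returned: the final picture shows the green mount flat in the tray's empty compartment, the lever up, the cover shut, and the arm clear of everything.

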